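# Feel for the clear well and load the sample tube

## Task

Take the sample tube out of the black tube rack and load it into the dark steel three-well block. Spacer plugs from an earlier run were left deep in two of the three wells and can hardly be seen, so feel for them gently with the tube, never forcing it, and push the tube fully home in the one clear well, leaving it upright and released. Leave the other things where they are.

Things in the scene. Friction and masses are not known exactly. Their poses are not given: they have to be found in the camera images.
- sample_tube: Labelled white and clear sample tube, the only tube in the black rack: a rigid round rod 12.3 mm in diameter, 94 mm long, 14 g, flat-bottomed for contact. Origin at the centre of its bottom end, z axis up along the tube to its top. It stands upright in the rack with its bottom 4.5 mm above the worktop, free on all sides above the rack. Grasp it in its upper third.
- tube_rack: Black moulded tube rack, 95 x 211 x 44 mm, fixed to the worktop. Origin at the centre of its underside, y along its length. Top at 44 mm. The tube stands in a 14 mm square cell 25 mm from the middle towards +y; lift it straight up.
- well_block: Dark steel block, fixed, three round wells in a row along its y; 46 x 132 x 50 mm (174 mm with low end tabs). Origin at the centre of its underside. Bottom of each well is dark rubber that gives about 1 mm at 10 N. Two wells (which ones changes) hold a 16 mm spacer plug, rubber on top: the tube stops 26 mm below the mouth; in the clear well at 42 mm. 25 N or more on the tube would damage it.
- well_1 (a point): Centre of the mouth of the well at the block's +y end, level with its top; axes as the block's. Each well: 15 mm wide, 42 mm deep, 2 mm chamfer, next one 40 mm away. Two sprung leaves face each other along x, 3 to 17 mm below the mouth; they yield to the tube at a push of about 3 to 9 N, then drag with 1 to 4 N and hold it.
- well_2 (a point): Centre of the mouth of the middle well; otherwise as well_1.
- well_3 (a point): Centre of the mouth of the well at the block's -y end; otherwise as well_1.
- cup: Bystander: white screw-top specimen cup, 56 mm across, 57 mm high, standing loose. Origin at the centre of its underside.
- tape: Bystander: roll of white tape, the one nearer the robot, 58 mm across, 20 mm high, lying flat, loose. Origin at the centre of its underside.
- marker: Bystander: orange marker lying loose, 120 mm long (its y axis), 16 mm thick. Origin at the centre of its underside.

How it is judged:
By the outcome, as a careful person would: the job done as asked, in the order asked, and still so for the second after the job is handed in, with the robot touching nothing.
It also fails if it takes over 54 s, if anything falls off the work surface, if the arm or the gripper's body presses on something with over 40 N, if the wrist force passes 120 N, or if a joint passes its speed limit or range.

## Robot

A 7-joint arm with a two-finger parallel gripper is mounted at the origin on a cart in front of the work surface, level with it; the furniture and walls round the work are solid. World frame = base frame: x ahead of the robot, y to its left, z up, the work surface at z = 0. Lengths are in mm, angles in rad, forces in N, time in s.
With the tool pointing down it reaches from about 400 to 900 mm from the base axis. Payload 5.6 kg.
Tool frame: the origin (TCP) lies midway between the tips of the shut fingers; the grasp point (between the pads) lies 19 mm behind it; x points along the fingers, y is the direction in which the jaws open and shut, and the axes are right-handed (so a half turn about x gives the same grasp; the last joint's range is limited). The gripper opens to 92 mm and grips with 3 to 60 N. Pads are 20 mm wide; open, the fingers measure 128 mm over their backs; the gripper's body (75 mm by 189 mm) begins 69 mm behind the grasp point.
Start: joints at [-1.25, 0.468, -0.012, 1.603, 0.006, 1.071, -0.056], TCP at [231.329, 607.45, 214.592] pointing down, gripper open.
Joint ranges: [-2.53, 2.53], [-0.31, 2.02], [-1.57, 1.55], [0.28, 2.44], [-1.29, 4.43], [0.15, 1.84], [-2.92, 2.92]. Speed limits (rad/s): [2.57, 2.57, 3.14, 3.14, 3.14, 3.14, 3.14].

## Interface

Orientations are given as a rotation vector (axis times angle).
In Python, from cell import robot, grip, kin, viewer gives the robot as it stands. Calls block until the motion is done:
- robot.movep(position, orientation): joint-space move of the TCP to a pose.
- robot.servo_line(position, feed=150, rotation=None): straight line of the TCP; rotation=None keeps the orientation; feed is the mean speed in mm/s.
- robot.goto_joints(angles): joint-space move.
- grip(opening, newtons=None): opening from 0.0 (shut) to 1.0 (fully open); newtons is the grip in N (None keeps the last); returns when the fingers have stopped.
- robot.hold(seconds).
- kin.ik(position, orientation): joint angles nearest the present ones, or None.
- robot.observe(): the state.
- viewer.read_camera(name): name is "scene" or "top"; returns the picture (420x560x3 uint8, red, green, blue); there is no depth.
- viewer.camera_info(name): a dict with "camera_matrix" (3x3 intrinsics, pixels), "k1" (the pictures are not rectified: a ray, as slopes to the right and down, at radius r is drawn at 1 + k1 r^2 times it, then the intrinsics apply), "R" (3x3) and "t" (3): a world point X has camera coordinates R X + t. Camera axes: x right, y down, z forward; pixel columns grow to the right and rows downward; lengths in mm; the calibration is good to about 2 mm. A picture is of the moment at which its call begins. camera_info takes no time and is no camera call.
A pose or a line that the arm cannot do raises robot.IKError and nothing moves.
- robot.job_done(): hands the job in, once; it reports no verdict.
Trained networks look in the newest picture that a camera, given by its name, has taken for a name from the list of things; names that differ only in an ending like _2 or _b are one class to them, and where a whole thing is asked for, a point or a joint stands for the part that bears it (a point fixed in the world has none). Each returns a list of dicts, best first, with "confidence" (0 to 1); they miss things now and then, are a little off and sometimes report something else, mostly with a low value. They report only what shows in the picture. A call takes as long as a camera call.
- viewer.silhouettes(name, camera): "mask" (420x560 bool, what is visible of it).
- viewer.pinpoint(name, camera): "at" ([x, y, z] in mm, in the coordinates of the camera as it stood for that picture, good to about 4 mm: a listed point, or the origin of a listed thing).
The state is a dict: "t": time; "joints": joint angles; "joint_velocities": joint speeds; "joint_torque": joint torques, N m; "tcp_pos": TCP position; "tcp_rot": TCP orientation; "contact_force": force on the tool from outside, world axes, zero at the start; "wrist_torque": the same for the moment, N m; "grip_width": opening from 0.0 (shut) to 1.0 (fully open).
Only numpy, scipy, OpenCV 4.12 (cv2) and the standard library are available. Lean on these libraries where they do the work, as an engineer would, in place of code of your own. Each camera call takes 0.05 s, during which the arm holds its last target. There are 200 camera calls.

## Working session

There is one attempt and no reset: what is moved stays moved. The work goes in short steps, each a Python script; the robot and the scene stay as the last script left them, time stands still between calls to the robot, and variables do not carry over. Pictures are saved under pics/ and viewed, about 8 in all and at most 12, crops included, and the job is handed in when it is done.

```bash
ls; mkdir -p pics
cat > h.py <<'E'
import numpy as np, cv2
from cell import robot, grip, kin, viewer
def info(c):
    d=viewer.camera_info(c); return np.array(d["camera_matrix"]),d["k1"],np.array(d["R"]),np.array(d["t"])
def proj(X,c):
    K,k1,R,t=info(c); p=np.atleast_2d(X)@R.T+t; s=p[:,:2]/p[:,2:]; r2=(s**2).sum(1,keepdims=True)
    s=s*(1+k1*r2); return s@K[:2,:2].T+K[:2,2]
def ray(uv,c):
    K,k1,R,t=info(c); d=np.array([k1,0,0,0,0.])
    s=cv2.undistortPoints(np.array(uv,float).reshape(-1,1,2),K,d).reshape(-1,2)
    v=np.c_[s,np.ones(len(s))]@R; return -R.T@t, v
def onplane(uv,z,c):
    o,v=ray(uv,c); return o+v*((z-o[2])/v[:,2])[:,None]
def world(p,c):
    K,k1,R,t=info(c); return R.T@(np.array(p)-t)
def snap(c,f):
    im=viewer.read_camera(c); cv2.imwrite(f"pics/{f}.png",im[:,:,::-1]); return im
E
python3 - <<'E'
from h import *
np.set_printoptions(precision=1,suppress=True)
ims={}
for c in("scene","top"):
    snap(c,c+"0"); print(c, "cam at",-info(c)[2].T@info(c)[3])
    for n in("sample_tube","tube_rack","well_block","well_1","well_2","well_3","cup","tape","marker"):
        print(n,[(world(d["at"],c).round(1),round(d["confidence"],2)) for d in viewer.pinpoint(n,c)[:3]])
o=robot.observe(); print(o["t"],o["tcp_pos"],o["tcp_rot"],o["contact_force"])
E
```

```text
pics
scene cam at [-330.2 -689.3  794.6]
sample_tube []
tube_rack [(array([460.9, 173.3,   4.7]), 0.59)]
well_block [(array([ 506. , -202.8,   -2. ]), 0.64)]
well_1 [(array([ 507.4, -198.8,   52. ]), 0.59), (array([ 516.4, -163.7,   48.9]), 0.58), (array([ 500. , -246.1,   52.2]), 0.57)]
well_2 [(array([ 507.4, -198.8,   52. ]), 0.59), (array([ 516.4, -163.7,   48.9]), 0.58), (array([ 500. , -246.1,   52.2]), 0.57)]
well_3 [(array([ 507.4, -198.8,   52. ]), 0.59), (array([ 516.4, -163.7,   48.9]), 0.58), (array([ 500. , -246.1,   52.2]), 0.57)]
cup [(array([ 751.5, -286.6,    1.2]), 0.66)]
tape [(array([377.6, -75.4,   2.6]), 0.68)]
marker [(array([452.4, 409.2,   1.5]), 0.61)]
top cam at [ 348.1   62.1 1398.8]
sample_tube [(array([457.6, 192. ,   3.2]), 0.39)]
tube_rack [(array([457. , 168.3,   1.9]), 0.57)]
well_block [(array([ 507.8, -205.2,   -1.3]), 0.64), (array([ 746.2, -292.2,    1.6]), 0.4)]
well_1 [(array([ 507.8, -207.4,   49.8]), 0.83), (array([ 516.8, -163.9,   54. ]), 0.62), (array([ 497.9, -243. ,   45.1]), 0.61)]
well_2 [(array([ 507.8, -207.4,   49.8]), 0.83), (array([ 516.8, -163.9,   54. ]), 0.62), (array([ 497.9, -243. ,   45.1]), 0.61)]
well_3 [(array([ 507.8, -207.4,   49.8]), 0.83), (array([ 516.8, -163.9,   54. ]), 0.62), (array([ 497.9, -243. ,   45.1]), 0.61)]
cup [(array([ 749.3, -289.4,    2.2]), 0.5)]
tape [(array([382.3, -75.6,   1.2]), 0.53), (array([ 507.7, -203.8,   -1.8]), 0.24)]
marker [(array([ 517.4, -166.2,   49.6]), 0.72), (array([451.5, 409.3,  -4.3]), 0.7), (array([ 506.3, -205.5,   -1.1]), 0.7)]
1.0 [231.3 607.4 214.6] [ 0.3  1.6 -0.3] [0.2 0.4 0.2]
```

Run:
```python
from h import *
a=cv2.imread("pics/scene0.png");b=cv2.imread("pics/top0.png")
cv2.imwrite("pics/both.png",cv2.resize(np.vstack([a,b]),None,fx=.714,fy=.714))
def crop(im,c,X,h,s):
    u,v=proj(X,c)[0].round().astype(int); u0,v0=u-h,v-h; print(c,X,u0,v0)
    return cv2.resize(im[v0:v0+2*h,u0:u0+2*h],(s,s),interpolation=cv2.INTER_CUBIC)
T=[458,192,50];W=[508,-205,50]
g=np.vstack([np.hstack([crop(a,"scene",T,37,300),crop(a,"scene",W,37,300)]),np.hstack([crop(b,"top",T,37,300),crop(b,"top",W,37,300)])])
cv2.imwrite("pics/crops.png",g)
```

```text
scene [458, 192, 50] 177 182
scene [508, -205, 50] 317 233
top [458, 192, 50] 202 196
top [508, -205, 50] 337 181
```

View pics/both.png

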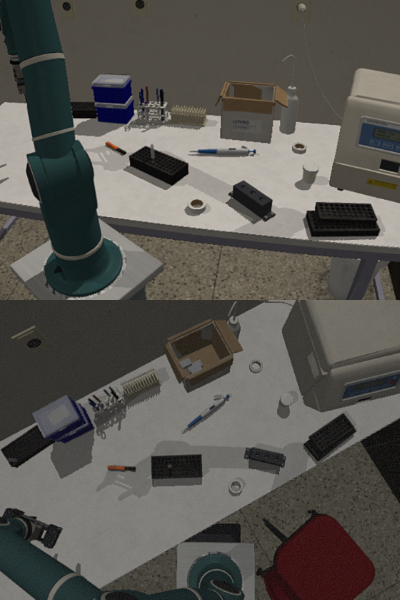

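View pics/crops.png

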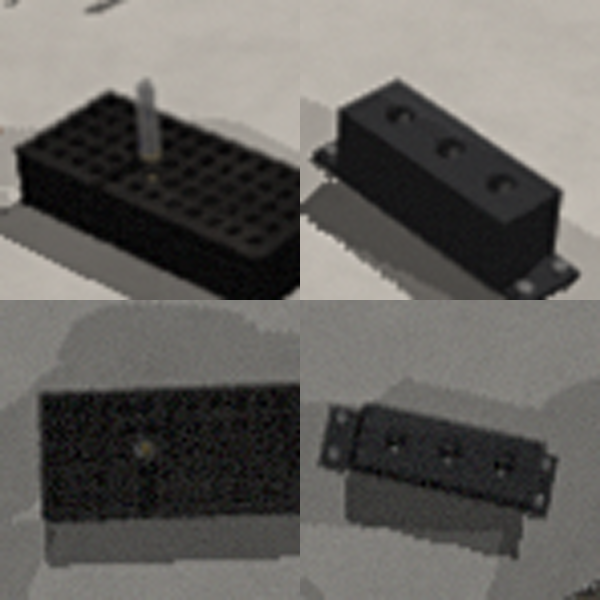

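Scene image: the tube's top is at crop pixel (146,84) and the wells are at (101,114), (151,147) and (202,184). Top image: the tube is at (145,148) and the wells at (95,142), (147,153) and (203,166). I'll triangulate these and refine with silhouettes.

Run:
```python
from h import *
from scipy.optimize import least_squares
np.set_printoptions(precision=1,suppress=True)
s=300/74
f=lambda p,o:(np.array(p)+.5)/s-.5+np.array(o)
P={'tube':[([146,82],(177,182)),([145,148],(202,196))],'w1':[([101,114],(317,233)),([95,142],(337,181))],'w2':[([151,147],(317,233)),([147,153],(337,181))],'w3':[([202,184],(317,233)),([203,166],(337,181))]}
for k,(a,b) in P.items():
    z=98.5 if k=='tube' else 50
    print(k,onplane([f(*a)],z,"scene"),onplane([f(*b)],z,"top"))
for c in("scene","top"):
    viewer.read_camera(c)
def hull(c,p,box,z0=0):
    x,y,th=p; L=np.array([[i*box[0]/2,j*box[1]/2,k] for i in(-1,1) for j in(-1,1) for k in (0,box[2])])
    R=np.array([[np.cos(th),-np.sin(th),0],[np.sin(th),np.cos(th),0],[0,0,1]])
    return cv2.convexHull(proj(L@R.T+[x,y,0],c).astype(np.float32))
def fit(name,box,p0):
    from scipy.optimize import minimize
    for cs in(["scene"],["top"],["scene","top"]):
        M={c:max(viewer.silhouettes(name,c),key=lambda d:d["confidence"])["mask"] for c in cs}
        def cost(p):
            e=0
            for c in cs:
                im=np.zeros((1680,2240),np.uint8); cv2.fillConvexPoly(im,np.round((hull(c,[p[0],p[1],p[2]/100],box)+.5)*4*16).astype(np.int32),255,shift=4)
                m=cv2.resize(im,(560,420),interpolation=cv2.INTER_AREA)/255.; e+=np.abs(m-M[c]).sum()
            return e
        r=minimize(cost,[p0[0],p0[1],p0[2]*100],method="Nelder-Mead",options=dict(initial_simplex=np.array([p0[0],p0[1],p0[2]*100])+np.array([[0,0,0],[8,0,0],[0,8,0],[0,0,8]])))
        print(name,cs,r.x,r.fun,[M[c].sum() for c in cs])
fit("tube_rack",(95,211,44),(457,168,0))
fit("well_block",(46,132,50),(508,-205,-.2))
for c in("scene","top"):
    for d in viewer.silhouettes("sample_tube",c)[:2]:
        v,u=np.nonzero(d["mask"]); print(c,d["confidence"],len(u),u.mean(),v.mean(),v.min(),v.max())
```

```text
tube [[460.7 196.7  98.5]] [[456.1 191.5  98.5]]
w1 [[ 518.1 -164.2   50. ]] [[ 514.9 -163.6   50. ]]
w2 [[ 510.4 -203.2   50. ]] [[ 507.5 -201.2   50. ]]
w3 [[ 500.4 -243.1   50. ]] [[ 498.7 -241.6   50. ]]
tube_rack ['scene'] [462.8 174.1   3.7] 152.68235294117645 [np.int64(2719)]
tube_rack ['top'] [461.6 168.1   6.1] 103.51764705882354 [np.int64(2373)]
tube_rack ['scene', 'top'] [461.9 168.7   5.3] 329.9372549019608 [np.int64(2719), np.int64(2373)]
well_block ['scene'] [ 508.9 -202.1  -22. ] 212.89803921568628 [np.int64(1903)]
well_block ['top'] [ 509.1 -202.   -21.5] 185.38039215686274 [np.int64(999)]
well_block ['scene', 'top'] [ 509.1 -202.1  -21.4] 399.8156862745098 [np.int64(1903), np.int64(999)]
```

```bash
cat >> h.py <<'E'
from scipy.spatial.transform import Rotation as Ro
def rot(a):
    c,s=np.cos(a),np.sin(a); return Ro.from_matrix(np.array([[0,c,s],[0,s,-c],[-1,0,0]])).as_rotvec()
E
python3 - <<'E'
from h import *
np.set_printoptions(precision=2,suppress=True)
for a in(-.215,np.pi-.215):
    for p in([458,193,190],[458,193,65],[458,193,200],[517,-163,140],[500,-241,68]):
        print(a,p,kin.ik(p,rot(a)))
q=[kin.ik([458,193,190],rot(a)) for a in(-.215,np.pi-.215)]
a=(-.215,np.pi-.215)[int(q[0] is None or (q[1] is not None and abs(q[1][6])<abs(q[0][6])))]
print("use",a); 
robot.movep([458,193,190],rot(a)); grip(.6)
o=robot.observe(); print(o["t"],o["tcp_pos"],o["contact_force"],o["grip_width"])
A=snap("scene","s1");B=snap("top","t1")
for c in("scene","top"):
    print(c,[(world(d["at"],c),d["confidence"]) for d in viewer.pinpoint("sample_tube",c)])
    for d in viewer.silhouettes("sample_tube",c)[:2]:
        v,u=np.nonzero(d["mask"]); print(c,d["confidence"],len(u),u.mean(),v.mean(),v.min(),v.max())
out=[]
for im,c in((A,"scene"),(B,"top")):
    u,v=proj([458,193,80],c)[0].round().astype(int);h=30;print(u-h,v-h)
    out.append(cv2.resize(im[v-h:v+h,u-h:u+h],(400,400),interpolation=cv2.INTER_CUBIC))
cv2.imwrite("pics/c1.png",np.clip(np.hstack(out)[:,:,::-1]*1.6,0,255).astype(np.uint8))
E
```

```text
-0.215 [458, 193, 190] [-0.87  0.25  0.46  2.02 -0.14  0.91 -0.54]
-0.215 [458, 193, 65] [-0.8   0.45  0.41  2.1  -0.3   0.64 -0.4 ]
-0.215 [458, 193, 200] [-0.87  0.23  0.47  2.01 -0.13  0.93 -0.55]
-0.215 [517, -163, 140] [-0.44  0.5   0.88  1.98 -0.49  0.9   0.49]
-0.215 [500, -241, 68] [-0.33  0.72  0.99  1.99 -0.8   0.88  0.88]
2.9265926535897933 [458, 193, 190] [-0.37  0.25 -0.11  1.99  0.03  0.91  2.43]
2.9265926535897933 [458, 193, 65] [-0.3   0.45 -0.19  2.07  0.14  0.64  2.33]
2.9265926535897933 [458, 193, 200] [-0.38  0.23 -0.1   1.98  0.03  0.93  2.43]
2.9265926535897933 [517, -163, 140] [-0.68  0.8   1.35  1.99 -0.89  1.13 -2.3 ]
2.9265926535897933 [500, -241, 68] [-0.49  1.01  1.34  2.   -1.12  1.16 -2.02]
use -0.215
4.0167 [458.   192.98 190.  ] [-0.01  0.62  0.12] 0.6013372752915834
scene [(array([379.04, -74.88,   0.91]), 0.26)]
top []
183 179
208 202
```

View pics/c1.png

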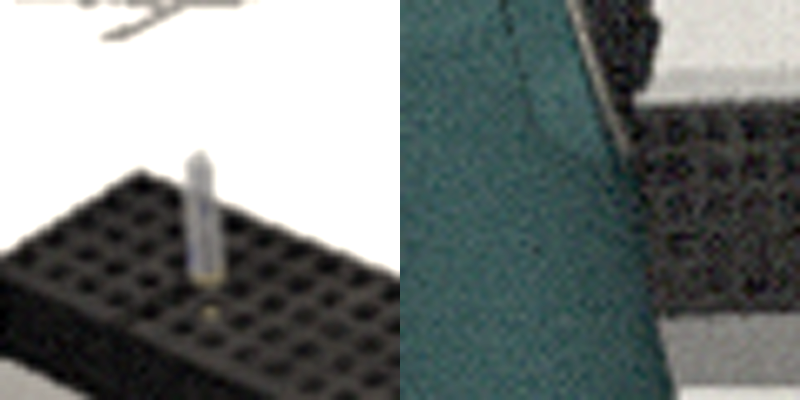

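Scene crop: the tube is still upright in its cell, with its top near (199,158), which agrees with my estimate of about (457.5,193.5). The arm hides it in the top view. Descending, then a gentle close.

Run:
```python
from h import *
np.set_printoptions(precision=2,suppress=True)
def st(n):
    o=robot.observe(); print(n,round(o["t"],2),o["tcp_pos"],o["contact_force"],o["wrist_torque"],o["grip_width"])
robot.servo_line([457.5,193.5,110],feed=150)
robot.servo_line([457.5,193.5,66],feed=80); st("down")
A=snap("scene","s2")
grip(0.0,3); st("closed3")
B=snap("scene","s3")
u,v=proj([458,193,80],"scene")[0].round().astype(int);h=30;print(u-h,v-h)
cv2.imwrite("pics/c2.png",np.clip(np.hstack([cv2.resize(i[v-h:v+h,u-h:u+h],(400,400),interpolation=cv2.INTER_CUBIC) for i in(A,B)])[:,:,::-1]*1.6,0,255).astype(np.uint8))
```

```text
down 5.7 [457.75 193.48  66.1 ] [ 0.69 -0.3   0.94] [-0.07  0.04  0.  ] 0.5992977372375279
closed3 6.47 [457.92 193.47  66.08] [ 0.3  -0.01 -0.83] [-0.13 -0.19 -0.01] 0.13023955018110245
183 179
```

View pics/c2.png

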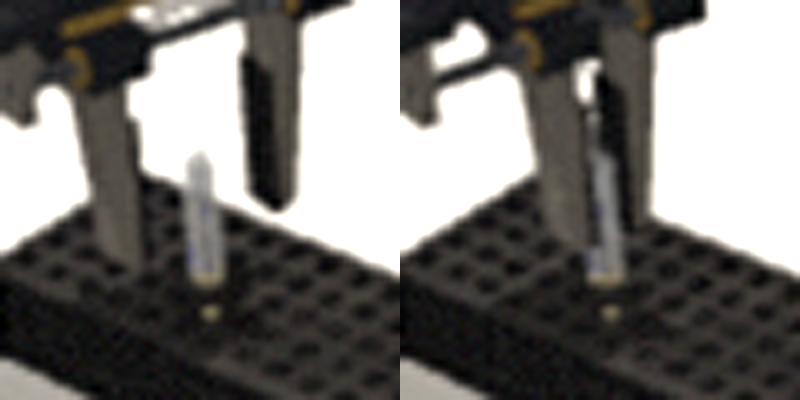

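Run:
```python
from h import *
np.set_printoptions(precision=2,suppress=True)
def st(n):
    o=robot.observe(); print(n,round(o["t"],2),o["tcp_pos"],o["contact_force"],o["grip_width"])
grip(0.0,20); st("grip20")
robot.servo_line([457.5,193.5,150],feed=120); st("lift")
robot.movep([517,-163.5,133],rot(-.215)); robot.hold(.2); st("w1 hover")
A=snap("scene","s4");B=snap("top","t4")
out=[]
for im,c,h in((A,"scene",37),(B,"top",37)):
    u,v=proj([514,-175,65],c)[0].round().astype(int);print(c,u-h,v-h)
    out.append(cv2.resize(im[v-h:v+h,u-h:u+h],(400,400),interpolation=cv2.INTER_CUBIC))
cv2.imwrite("pics/c4.png",np.clip(np.hstack(out)[:,:,::-1]*1.6,0,255).astype(np.uint8))
```

```text
grip20 6.73 [458.02 193.46  66.1 ] [ 2.85 -1.   -0.99] 0.13000111420162577
lift 7.58 [456.7  193.39 149.43] [-0.36 -0.18 -0.86] 0.1309953556304493
w1 hover 9.14 [ 517.4  -162.16  133.01] [-0.16 -0.52 -0.65] 0.12464072617957273
scene 308 221
top 328 178
```

View pics/c4.png

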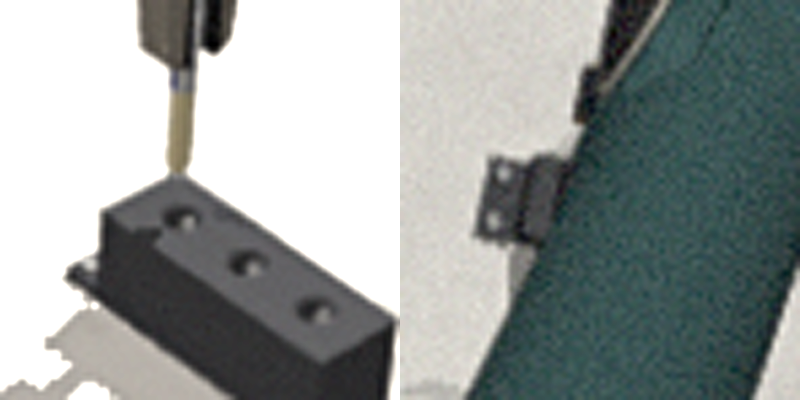

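Scene crop: the tube hangs upright with its bottom centre near (178,165). The mouths of wells 1, 2 and 3 are at (182,218), (248,264) and (316,310). I'll compute the relative offset in this one camera.

Run:
```python
from h import *
np.set_printoptions(precision=2,suppress=True)
s=400/74
f=lambda p:(np.array(p)+.5)/s-.5+np.array([308,221])
for v in(162,165,168): print("tube",onplane([f([178,v])],71.4,"scene"))
print("wells",onplane([f([182,218]),f([248,264]),f([316,310])],50,"scene"))
o=robot.observe();print(o["t"],o["tcp_pos"],kin.ik(o["tcp_pos"],o["tcp_rot"]),Ro.from_rotvec(o["tcp_rot"]).as_matrix())
# pic: image-projected tcp->tube axis expected
print(f([178,165]),proj([517.4,-162.2,71.4],"scene"))
```

```text
tube [[ 524.55 -155.46   71.4 ]]
tube [[ 522.75 -156.69   71.4 ]]
tube [[ 520.95 -157.92   71.4 ]]
wells [[ 517.16 -164.08   50.  ]
 [ 508.17 -203.64   50.  ]
 [ 500.05 -242.3    50.  ]]
9.2417 [ 517.25 -162.68  133.05] [-0.23  0.43  0.59  1.97 -0.32  0.83  0.33] [[ 0.    0.98 -0.21]
 [ 0.   -0.21 -0.98]
 [-1.    0.   -0.  ]]
[340.52 251.12] [[341.19 253.08]]
```

```bash
cat >> h.py <<'E'
OFF=61.6
def F(b=0):
    o=robot.observe(); return np.array(o["contact_force"])-b, np.array(o["tcp_pos"]), o
def descend(xy,z0,z1,b,fmax,step=1.,feed=25,flat=5,nod=False):
    z=z0
    while z>z1:
        z=max(z-step,z1); robot.servo_line([xy[0],xy[1],z+OFF],feed=feed)
        f,p,o=F(b); print("cmd",round(z,1),"zb",round(p[2]-OFF,1),"xy",p[:2].round(1),"f",f.round(1),"w",round(o["grip_width"],3),"t",round(o["t"],2))
        if f[2]>fmax or np.hypot(*f[:2])>flat: print("STOP"); return z
    return z
E
python3 - <<'E'
from h import *
xy=[516.6,-165.3]
robot.servo_line([*xy,53+OFF],feed=60); robot.hold(.3)
fs=[]
for i in range(5): fs.append(F()[0]); robot.hold(.03)
b=np.mean(fs,0); np.save("b.npy",b); print("bias",b,np.std(fs,0),F()[1])
descend(xy,53,46.5,b,5,flat=3)
E
```

```text
bias [ 0.02731378  0.06199205 -0.09716299] [0.43629987 0.45802837 0.38517668] [ 516.6637446  -165.26222343  114.71327352]
cmd 52.0 zb 51.9 xy [ 516.5 -165.3] f [-0.2 -0.4  0.1] w 0.127 t 10.42
cmd 51.0 zb 50.9 xy [ 516.5 -165.3] f [ 0.2 -0.5  0.6] w 0.13 t 10.67
cmd 50.0 zb 49.9 xy [ 516.5 -165.3] f [-0.1 -0.1  0. ] w 0.129 t 10.92
cmd 49.0 zb 48.9 xy [ 516.6 -165.3] f [-0.1 -0.8 -0.4] w 0.13 t 11.17
cmd 48.0 zb 47.9 xy [ 516.5 -165.3] f [ 0.3  0.7 -0.2] w 0.122 t 11.42
cmd 47.0 zb 46.9 xy [ 516.5 -165.3] f [-0.1 -0.1  0.5] w 0.129 t 11.67
cmd 46.5 zb 46.5 xy [ 516.6 -165.3] f [-0.4 -0.6 -1.1] w 0.13 t 11.92
```

Run:
```python
from h import *
descend([516.6,-165.3],46.5,25.5,np.load("b.npy"),12,flat=5,step=1.5,feed=30)
```

```text
cmd 45.0 zb 44.9 xy [ 516.5 -165.3] f [ 0.2 -0.3 -0.1] w 0.128 t 12.17
cmd 43.5 zb 43.4 xy [ 516.6 -165.3] f [-0.2  0.6  1.3] w 0.129 t 12.42
cmd 42.0 zb 41.9 xy [ 516.6 -165.3] f [ 0.3 -0.3 -0.6] w 0.125 t 12.67
cmd 40.5 zb 40.4 xy [ 516.6 -165.3] f [ 0.1 -0.1 -0.1] w 0.129 t 12.92
cmd 39.0 zb 38.9 xy [ 516.6 -165.3] f [ 0.3 -0.3  0.9] w 0.129 t 13.17
cmd 37.5 zb 37.4 xy [ 516.5 -165.3] f [ 0.  -0.3  0.9] w 0.127 t 13.42
cmd 36.0 zb 35.9 xy [ 516.6 -165.3] f [ 0.3 -0.3  1.2] w 0.131 t 13.67
cmd 34.5 zb 34.0 xy [ 516.2 -165.2] f [ 0.8 -0.6 -1.9] w 0.128 t 13.92
cmd 33.0 zb 32.7 xy [ 516.4 -165.2] f [ 0.1  0.1 -2.5] w 0.124 t 14.17
cmd 31.5 zb 31.3 xy [ 516.4 -165.3] f [ 1.3  0.4 -1.1] w 0.128 t 14.42
cmd 30.0 zb 29.8 xy [ 516.4 -165.3] f [ 0.7  0.2 -0.6] w 0.127 t 14.67
cmd 28.5 zb 28.4 xy [ 516.5 -165.3] f [ 0.6 -0.1 -1.8] w 0.127 t 14.92
cmd 27.0 zb 26.8 xy [ 516.5 -165.3] f [ 0.5 -1.3 -0.9] w 0.127 t 15.17
cmd 25.5 zb 25.3 xy [ 516.5 -165.3] f [ 1.1 -0.8 -0.5] w 0.13 t 15.42
```

Run:
```python
from h import *
A=snap("scene","s5"); f,p,o=F(np.load("b.npy")); print(f,p,o["t"],o["wrist_torque"])
u,v=proj([514,-175,65],"scene")[0].round().astype(int);h=37
cv2.imwrite("pics/c5.png",np.clip(cv2.resize(A[v-h:v+h,u-h:u+h],(500,500),interpolation=cv2.INTER_CUBIC)[:,:,::-1]*1.6,0,255).astype(np.uint8))
```

```text
[-0.31451601 -1.00741019 -1.31550658] [ 516.46772351 -165.26217347   86.92320424] 15.4667 [-0.18356641  0.01017053  0.01587924]
```

View pics/c5.png

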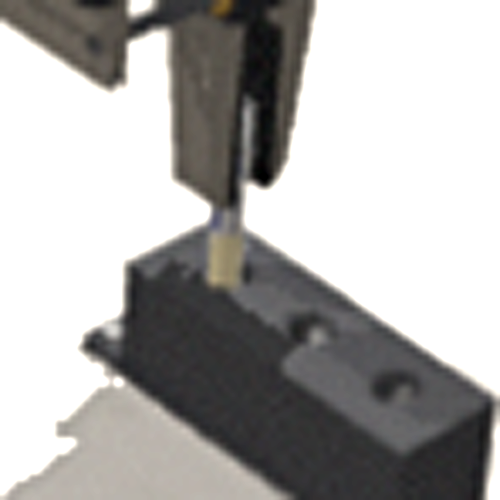

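The tube is inside well 1, no longer standing above the block. Its visible lower end meets the mouth near (225,285), and its height in the grip is unchanged. Continuing gently past the plug depth.

Run:
```python
from h import *
descend([516.6,-165.3],25.5,20.5,np.load("b.npy"),8,flat=5,step=.8,feed=25)
```

```text
cmd 24.7 zb 24.7 xy [ 516.6 -165.3] f [ 0.5 -0.1 -0. ] w 0.127 t 15.72
cmd 23.9 zb 24.1 xy [ 516.8 -165.4] f [ 0.4 -0.6  2.3] w 0.127 t 15.97
cmd 23.1 zb 23.6 xy [ 516.9 -165.4] f [-1.   1.   5.9] w 0.13 t 16.22
cmd 22.3 zb 23.2 xy [ 517.2 -165.5] f [-1.7  0.6  8.4] w 0.129 t 16.47
STOP
```

Firm stop at a tube-bottom height of 24 mm, 26 mm below the mouth, so well 1 is plugged. On to well 2.

Run:
```python
from h import *
b=np.load("b.npy")
robot.servo_line([516.6,-165.3,45+OFF],feed=50); robot.servo_line([516.6,-165.3,57+OFF],feed=80)
xy=[516.6-8.5,-165.3-39.1]
robot.servo_line([*xy,57+OFF],feed=80); robot.servo_line([*xy,52+OFF],feed=60); robot.hold(.2); f,p,o=F(b); print(f,p,o["t"])
z=descend(xy,52,46,b,5,flat=3,step=1.5,feed=30)
if z<=46:
    z=descend(xy,46,25.5,b,12,flat=5,step=1.5,feed=30)
    if z<=25.5: descend(xy,25.5,20.5,b,8,flat=5,step=.8,feed=25)
```

```text
[-0.93361821  0.95259969  0.17138199] [ 508.2269545  -204.22169343  113.61708177] 18.4667
cmd 50.5 zb 50.4 xy [ 508.1 -204.3] f [ 0.6 -0.3  0.1] w 0.125 t 18.72
cmd 49.0 zb 48.9 xy [ 508.  -204.4] f [-0.1 -1.   0.6] w 0.129 t 18.97
cmd 47.5 zb 47.4 xy [ 508.  -204.4] f [-1.   0.9 -0.2] w 0.128 t 19.22
cmd 46.0 zb 45.9 xy [ 508.  -204.4] f [-0.1 -0.  -0. ] w 0.123 t 19.47
cmd 44.5 zb 44.4 xy [ 508.1 -204.4] f [0.2 0.3 0.2] w 0.126 t 19.72
cmd 43.0 zb 43.0 xy [ 508.2 -204.4] f [-0.  -0.7 -0.4] w 0.122 t 19.97
cmd 41.5 zb 41.5 xy [ 508.1 -204.5] f [ 0.7  0.2 -0.4] w 0.126 t 20.22
cmd 40.0 zb 39.9 xy [ 508.1 -204.4] f [ 0.9 -0.1  0.2] w 0.127 t 20.47
cmd 38.5 zb 38.3 xy [ 508.  -204.4] f [ 1.1 -1.  -0.4] w 0.126 t 20.72
cmd 37.0 zb 36.9 xy [ 508.  -204.4] f [-0.5 -0.5  0.4] w 0.127 t 20.97
cmd 35.5 zb 35.5 xy [ 508.1 -204.4] f [ 0.3 -0.5  1.1] w 0.13 t 21.22
cmd 34.0 zb 33.6 xy [ 507.8 -204.3] f [ 0.5 -0.1 -2. ] w 0.132 t 21.47
cmd 32.5 zb 32.2 xy [ 507.8 -204.3] f [ 1.6 -0.2 -1.2] w 0.133 t 21.72
cmd 31.0 zb 30.8 xy [ 507.9 -204.3] f [ 0.5 -0.3 -2.4] w 0.125 t 21.97
cmd 29.5 zb 29.3 xy [ 508.  -204.4] f [ 1.2 -0.8 -1.9] w 0.127 t 22.22
cmd 28.0 zb 27.8 xy [ 508.  -204.3] f [ 0.4  0.5 -1.7] w 0.125 t 22.47
cmd 26.5 zb 26.3 xy [ 508.  -204.4] f [-0.7  0.4 -1. ] w 0.127 t 22.72
cmd 25.5 zb 25.4 xy [ 508.1 -204.4] f [ 1.2 -1.7  0.2] w 0.125 t 22.97
cmd 24.7 zb 24.7 xy [ 508.1 -204.4] f [ 0.8 -0.3 -0.5] w 0.131 t 23.22
cmd 23.9 zb 23.9 xy [ 508.1 -204.4] f [-0.5  0.2  1.4] w 0.125 t 23.47
cmd 23.1 zb 23.0 xy [ 508.  -204.4] f [ 0.4 -0.8  0.8] w 0.128 t 23.72
cmd 22.3 zb 22.2 xy [ 508.  -204.4] f [-0.5  0.3  0.3] w 0.123 t 23.97
cmd 21.5 zb 21.4 xy [ 508.  -204.4] f [0.7 0.2 0. ] w 0.129 t 24.22
cmd 20.7 zb 20.6 xy [ 508.  -204.4] f [ 1.1 -0.4 -0.1] w 0.126 t 24.47
cmd 20.5 zb 20.5 xy [ 508.1 -204.4] f [ 0.3 -0.5  1.5] w 0.129 t 24.72
```

No plug in well 2: the tube went past 24 mm without resistance. Pushing it home.

Run:
```python
from h import *
b=np.load("b.npy"); xy=[508.1,-204.4]
z=descend(xy,20.5,9.5,b,8,flat=5,step=2,feed=30)
if z<=9.5: descend(xy,z,5.5,b,9,flat=5,step=.6,feed=25)
robot.hold(.2); f,p,o=F(b); print(f,p[2]-OFF,o["t"])
```

```text
cmd 18.5 zb 18.1 xy [ 507.7 -204.4] f [ 1.1 -0.7 -2.2] w 0.125 t 24.97
cmd 16.5 zb 16.1 xy [ 507.8 -204.3] f [ 0.3  0.8 -1.7] w 0.128 t 25.22
cmd 14.5 zb 14.2 xy [ 507.9 -204.3] f [ 0.3 -0.5 -2. ] w 0.123 t 25.47
cmd 12.5 zb 12.3 xy [ 507.9 -204.3] f [ 0.6 -0.3 -1.9] w 0.126 t 25.72
cmd 10.5 zb 10.2 xy [ 507.9 -204.4] f [ 0.8 -0.7 -1.3] w 0.133 t 25.97
cmd 9.5 zb 9.5 xy [ 508.1 -204.4] f [ 0.5 -0.5 -0.4] w 0.126 t 26.22
cmd 8.9 zb 9.0 xy [ 508.2 -204.4] f [ 0.6 -0.8  0.6] w 0.128 t 26.47
cmd 8.3 zb 8.3 xy [ 508.2 -204.4] f [0.2 0.3 0. ] w 0.127 t 26.72
cmd 7.7 zb 7.9 xy [ 508.3 -204.5] f [-0.4 -0.5  3.2] w 0.127 t 26.97
cmd 7.1 zb 7.5 xy [ 508.3 -204.5] f [-0.4  1.   6.6] w 0.125 t 27.22
cmd 6.5 zb 7.3 xy [ 508.5 -204.6] f [-1.2 -0.   8.4] w 0.126 t 27.47
cmd 5.9 zb 6.9 xy [ 508.6 -204.7] f [-0.8 -0.4 11.1] w 0.125 t 27.72
STOP
[-1.84299721  0.64326392 12.03716835] 6.948827822770319 27.9167
```

Run:
```python
from h import *
b=np.load("b.npy"); xy=[508.1,-204.4]
robot.servo_line([*xy,7.3+OFF],feed=10); f,p,o=F(b); print(f,p[2]-OFF)
grip(.5); f,p,o=F(b); print("open",f,p,o["grip_width"])
robot.servo_line([*xy,130],feed=60); robot.servo_line([*xy,230],feed=150)
robot.servo_line([400,50,260],feed=250); robot.hold(.2)
f,p,o=F(b); print(f,p,o["t"])
A=snap("scene","s6");B=snap("top","t6");out=[]
for im,c,h in((A,"scene",37),(B,"top",37)):
    u,v=proj([508,-203,65],c)[0].round().astype(int);print(c,u-h,v-h)
    out.append(cv2.resize(im[v-h:v+h,u-h:u+h],(400,400),interpolation=cv2.INTER_CUBIC))
cv2.imwrite("pics/c6.png",np.clip(np.hstack(out)[:,:,::-1]*1.6,0,255).astype(np.uint8))
np.set_printoptions(precision=1,suppress=True)
for z in(50,102): print(z,proj([508.5,-203.5,z],"scene"))
for n in("cup","tape","marker","sample_tube"): print(n,[(world(d["at"],"scene"),round(d["confidence"],2)) for d in viewer.pinpoint(n,"scene")[:2]])
```

```text
[-0.76220149 -0.04216093  7.29623993] 7.7363715441915915
open [-0.77204402  0.57188882 -0.21545821] [ 508.07592651 -204.37879143   68.8450644 ] 0.4995565188311279
[-0.44466142  0.31714133  0.26798531] [400.13963367  49.19827084 259.7815221 ] 32.3083
scene 317 227
top 338 181
50 [[353.5 269.3]]
102 [[355.2 250.7]]
cup [(array([ 750.1, -288.5,    1.6]), 0.66)]
tape [(array([382.7, -75. ,   0.2]), 0.86)]
marker [(array([451.5, 405.8,   0.4]), 0.6)]
sample_tube [(array([ 509.2, -200. ,   49.7]), 0.26)]
```

View pics/c6.png

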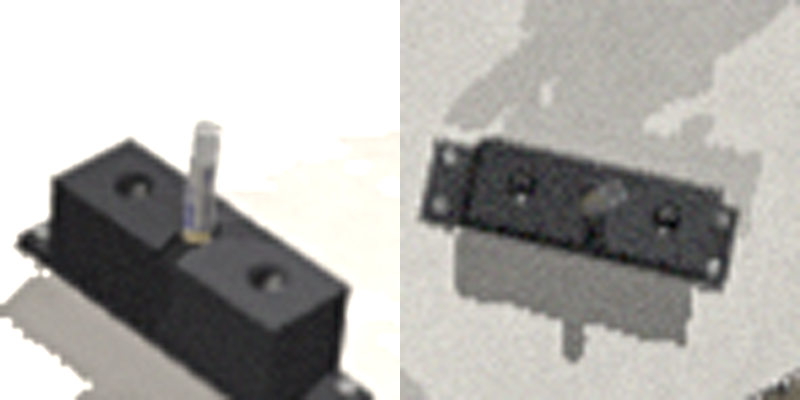

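The tube stands in well 2. Its top at crop (207,125), which is pixel (355.3,250), matches the (355.2,250.7) predicted for an upright tube with its top at 102 mm. Both neighbouring wells are empty of the tube, and the gripper is clear.

```bash
python3 -c "
from h import *
print(robot.job_done(), robot.observe()['t'])"
```

```text
the job is handed in; nothing more can be done
the job is handed in; nothing more can be done
```

The tube is fully home in well 2, the middle well, upright and released, and the job is handed in. The arm had been moved clear of everything, and the clock stood at about 32 s.

- **Well 1:** the tube met a firm stop 26 mm below the mouth, at about 8 N, so it holds a spacer plug. I backed the tube out.
- **Well 2:** the tube passed the plug depth freely and seated on the rubber about 42 mm down. I pushed to about 12 N, then eased to 7 N and released.
- **Well 3:** I did not probe it, as well 2 was the clear one.

**Last checks:**
- The top of the tube showed within 1 pixel of where an upright, seated tube should be.
- The cup, tape and marker were where they started, within detector noise (largest difference about 3.5 mm, for the marker).
- The network placed the tube's origin at about z = 50, not about 8, but with only 0.26 confidence. I relied on the measured depth and the picture instead.
- I saw no clear force peak from the sprung leaves, because I only sampled the force between steps. Just past the leaves it read slightly negative, about -2 N.

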